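# Open the push-and-turn cleaner bottle in the bench holder

### The job

On the packing bench, stand the square cleaner bottle fully down in the square bottle holder so that it cannot turn. Then press its push-and-turn safety cap down, twist it anticlockwise (seen from above) until it is free, lift it off and finish while still holding it: level and still, straight above the open bottle with a few centimetres of air between cap and mouth, so that drips fall back in. Leave the bottle standing home in the holder and do not disturb the other things on the bench.

Things in the scene. Friction and masses are not known exactly. Their poses are not given: they have to be found in the camera images.
- cap_center (a point): centre of the round ribbed grey safety cap, 55 mm across, 32 mm high, 42 g, on the neck of the bottle: on its axis, 16 mm below its top. z up. Locked as found: its x lies along the bottle's x, this point 54 mm above the bottle's centre point; it then neither lifts off nor turns, and the bottle can be carried by it. Grip it with the fingertips no lower than its lower edge
- cap_top (a point): centre of the cap's flat top. To open, press the sprung cap down: it gives from about 4 N, takes 12 N at 4 mm and stops hard at 5.5 mm (15 N); its catches are 3 mm deep. Keep it 3.5 to 5 mm down and turn it anticlockwise seen from above: out of the catches from 35 degrees, stop at 88. At 40 to 80 degrees it lifts straight off. Clockwise is blocked
- bottle_center (a point): centre point of the square white plastic bottle: on its axis, 60 mm above its underside; z up, x and y square to its flat sides. Body 60 x 60 mm with rounded corners, 78 mm high; the sloping shoulder ends 88 mm above the underside. 0.2 to 0.42 kg. It starts standing loose on the bench
- bottle_mouth (a point): centre of the mouth rim of the bottle, 119 mm above its underside. The round neck is 37 mm across, with three lugs reaching 46 mm. The locked cap covers it from 98 to 130 mm above the underside: 10 mm of neck stay free below the cap (4.5 mm with the cap pressed fully), and after 21 mm of lift the cap is clear of the rim
- holder_floor (a point): centre of the floor inside the bottle holder, 4 mm above the bench: a square open cup of folded dark-grey steel screwed to the bench; z up, x and y square to its walls. Inside 64 x 64 mm (2 mm of play on each side of the bottle), walls 42 mm high above this point, then a flared lip up to 49 mm, 82 mm across outside. The bottle fits in any of four quarter turns
- tape_roll: roll of brown packing tape lying flat, 100 mm across, 48 mm high; origin at the centre of its underside. A bystander, leave alone
- carton: small closed cardboard carton, 110 x 85 x 55 mm; origin at the centre of its underside. A bystander, leave alone
- scanner: hand-held barcode scanner lying on its side, about 140 x 150 mm, 64 mm high; origin on its underside near the middle. A bystander, leave alone
Mind the look-alikes: they are no part of the job. Leave any red look-alike of the part that bears holder_floor alone.

How it is judged:
On the way, in this order (a step that is already met when the one before it is completed fails the run):
1. the bottle, cap still locked on, is down in the holder (within 8 mm of its floor) (z of bottle_center in the frame of holder_floor below 0.068 m and horizontal distance between bottle_center and holder_floor below 0.006 m and z of cap_center in the frame of bottle_center below 0.058 m and angle between the x axis of cap_center and the x axis of bottle_center, either way round below 0.3 rad).
2. the cap is pressed down at least 2.5 mm, with the bottle home (z of cap_center in the frame of bottle_center below 0.0515 m and z of bottle_center in the frame of holder_floor below 0.0625 m), for 0.05 s.
3. the cap, still on the neck, is twisted out of its catches (over 0.6 rad) (angle between the x axis of cap_center and the x axis of bottle_center, either way round above 0.6 rad and z of cap_center in the frame of bottle_center below 0.062 m and horizontal distance between cap_center and bottle_center below 0.006 m), for 0.1 s.
At the end, for the whole second after the job is handed in: The bottle stands home in the holder (within 2.5 mm of the floor, 6 mm of centre, upright within 0.08 rad) while the gripper alone holds the cap still (under 20 mm/s), level within 0.2 rad, its axis within 20 mm of the bottle's and its lower edge 10 to 100 mm above the bottle's rim (z of bottle_center in the frame of holder_floor below 0.0625 m and horizontal distance between bottle_center and holder_floor below 0.006 m and angle between bottle_center's own z axis and vertical below 0.08 rad and z of cap_center in the frame of bottle_center between 0.085 and 0.175 m and horizontal distance between cap_center and bottle_center below 0.02 m and angle between cap_center's own z axis and vertical below 0.2 rad and contact force between cap and the fingers above 1 N and contact force between cap and bottle below 0.05 N and linear speed of each of cap, bottle below 0.02 m/s and angular speed of cap below 0.2 rad/s); the arm keeps its last pose, push and grip.
It fails at once if the tape roll, carton or scanner is moved more than 25 mm (distance of any of tape_roll, carton, scanner from where it was at the start of the episode above 0.025 m).
It fails at once if the bottle is tipped over (leans more than 0.6 rad) (angle between bottle_center's own z axis and vertical above 0.6 rad).
It also fails if it takes over 45 s, if anything falls off the work surface, if the arm or the gripper's body presses on something with over 40 N, if the wrist force passes 120 N, or if a joint passes its speed limit or range.

### The arm

A 6-joint arm with a two-finger parallel gripper is mounted at the origin on the work surface. World frame = base frame: x ahead of the robot, y to its left, z up, the work surface at z = 0. Lengths are in m, angles in rad, forces in N, time in s.
With the tool pointing down it reaches from about 0.25 to 0.725 m from the base axis. Payload 4 kg.
Tool frame: the origin (TCP) lies on the centre line of the jaws, within the pads' length; the fingertips stand ahead of it and the grasp point (between the pads) lies 11 mm behind it (bot.tip_extent is the z of the fingertips in the tool frame, in m); z points along the fingers, y is the direction in which the jaws open and shut (so a half turn about z gives the same grasp; the last joint's range is limited). The gripper opens to 85 mm and grips with 20 to 120 N. Pads are 22 mm wide; open, the fingers measure 114 mm over their backs; the gripper's body (76 mm by 85 mm) begins 54 mm behind the grasp point. The pads swing forward as they close: fully open they stand 13 mm farther back than shut.
Start: joints at [-1.335, 0.241, 0.005, 1.335, 0, 1.571], TCP at [0.117, -0.486, 0.239] pointing down, gripper open.
Joint ranges: [-2.72, 2.72], [-1.05, 1.87], [-1.09, 1.28], [-1.99, 2.15], [-1.42, 1.44], [-3.14, 3.14]. Speed limits (rad/s): [2.79, 2.79, 3.14, 3.14, 3.14, 3.14].

### API

Orientations are given as a unit quaternion [x, y, z, w].
In Python, from workcell import bot gives the robot as it stands.
- The arm moves only by the shell command python3 -m jog 'ROWS'. ROWS is JSON, a list that holds one entry, the list of rows, each a list of 7 numbers: the shift along the world's x, y, z in m, then the turn, a rotation vector about the world's x, y, z in degrees, then the closure in counts, from 0 (fully open) to 255 (shut). In form: [[[tx, ty, tz, ax, ay, az, fingers], ...]]. A call has 1 to 10 rows; each row is the pose to reach, as a shift and turn from the pose commanded when the call began; what a row does not reach only later rows make up. A row lasts 1/12 s, in which the tool goes at most 41.7 mm and 7.16 degrees, less where a joint would pass 70% of its speed; a pose out of reach is approached as far as the arm can. A call with a gripper value outside its range is refused whole. The fingers move at their own pace and stop on an object; the grip force is fixed at half the most. Time passes only in rows, so rows that repeat a pose let the fingers close. It gives the time, the measured TCP pose, the force and the opening at its end, in the units of the state.
- bot.get_obs(): the state, without advancing time (a new reading comes with each control period).
- bot.camera(name): name is "side" or "top" or "wrist"; returns the picture (400x640x3 uint8, blue, green, red); there is no depth.
- bot.camera_model(name): a dict with "K" (3x3 intrinsics, pixels), "T" (4x4, takes a point from camera to world coordinates). Camera axes: x right, y down, z forward; pixel columns grow to the right and rows downward; lengths in m; the calibration is good to about 2 mm. A picture is of the moment at which its call begins: read the wrist's pose just before it. camera_model takes no time and is no camera call; for the wrist camera it gives the pose at the moment of the call.
- bot.job_done(): hands the job in, once; it reports no verdict.
The state is a dict: "clock": time; "joint_pos": joint angles; "joint_vel": joint speeds; "tau": joint torques, N m; "eef_pos": TCP position; "tool_rot": TCP orientation; "ft_force": force on the tool from outside, world axes, zero at the start; "ft_torque": the same for the moment, N m; "grip_width": finger opening in m.
Only numpy, scipy, OpenCV 4.12 (cv2) and the standard library are available. Lean on these libraries where they do the work, as an engineer would, in place of code of your own. Each camera call takes 0.05 s, during which the arm holds its last target. There are 200 camera calls.

## Working session

There is one attempt and no reset: what is moved stays moved. The work goes in short steps, Python scripts to look and compute and a shell command to move; the robot and the scene stay as the last step left them, time stands still between calls to the robot, and variables do not carry over. Pictures are saved under pics/ and viewed, about 8 in all and at most 12, crops included, and the job is handed in when it is done.

```bash
mkdir -p pics; ls
python3 - <<'E'
from workcell import bot
import cv2,numpy as np
o=bot.get_obs();print(o['clock'],o['eef_pos'],o['tool_rot'],o['ft_force'],o['grip_width'],bot.tip_extent)
for n in('top','side'):
    cv2.imwrite(f'pics/{n}0.png',bot.camera(n)); m=bot.camera_model(n);print(n,np.round(m['K'],1).tolist(),np.round(m['T'],3).tolist())
E
```

```text
pics
0.0 [ 0.11665898 -0.48557837  0.23842573] [ 9.93058803e-01  1.17614421e-01 -1.26456948e-04 -1.02285208e-03] [0.63285216 0.10361659 0.1368815 ] 0.08525315018941329 0.008
top [[451.8, 0.0, 329.8], [0.0, 451.8, 199.7], [0.0, 0.0, 1.0]] [[-0.021, -0.997, 0.073, 0.556], [-1.0, 0.02, -0.023, -0.034], [0.022, -0.073, -0.997, 0.967], [0.0, 0.0, 0.0, 1.0]]
side [[405.9, 0.0, 317.0], [0.0, 405.9, 195.2], [0.0, 0.0, 1.0]] [[0.933, -0.225, 0.28, 0.391], [-0.359, -0.602, 0.714, -0.591], [0.008, -0.767, -0.642, 0.611], [0.0, 0.0, 0.0, 1.0]]
```

View pics/top0.png

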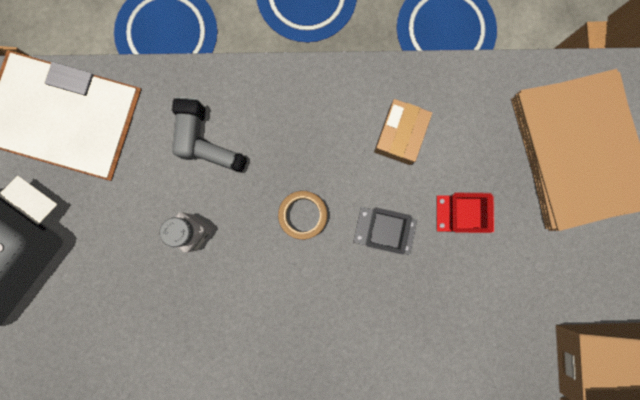

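View pics/side0.png

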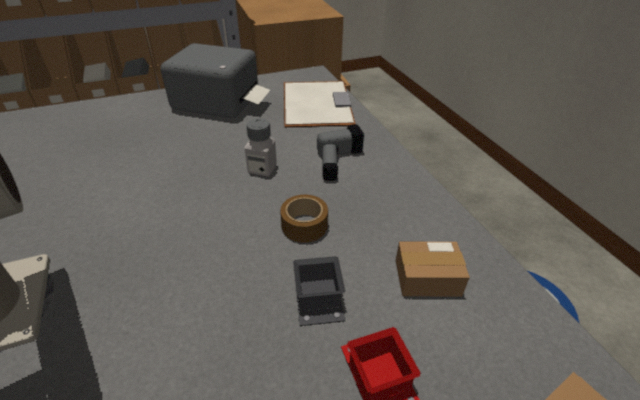

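Top view: cap at about (177,232), dark holder at (389,230), red look-alike at (465,212), tape at (303,215), scanner at (205,135), and carton at (404,132). The side view shows the same layout.

```bash
cat > h.py <<'E'
from workcell import bot
import cv2,numpy as np
from scipy.spatial.transform import Rotation as R
def ray(m,uv,z):
    T=m['T'];K=m['K'];d=T[:3,:3]@np.linalg.solve(K,[uv[0],uv[1],1]);o=T[:3,3]
    return o+d*(z-o[2])/d[2]
def proj(m,p):
    T=m['T'];c=T[:3,:3].T@(np.asarray(p)-T[:3,3]);q=m['K']@c;return q[:2]/q[2]
E
python3 - <<'E'
from h import *
m=bot.camera_model('top')
print('cap',ray(m,(177,232),.130),'holder',ray(m,(389,230),.053))
for n,p,z in(('tape',(303,215),.048),('red',(472,212),.053),('carton',(404,132),.055),('scanner',(205,135),.05)):print(n,ray(m,p,z))
s=bot.camera_model('side');print('sidecap',ray(s,(259,128),.130),ray(s,(318,270),.053))
o=bot.get_obs();print(R.from_quat(o['tool_rot']).as_matrix().round(3))
w=bot.camera_model('wrist');print(w['K'].round(1),w['T'].round(3))
im=cv2.imread('pics/top0.png')
a=cv2.resize(im[195:270,145:225],None,fx=5,fy=5,interpolation=cv2.INTER_CUBIC);b=cv2.resize(im[195:270,345:425],None,fx=5,fy=5,interpolation=cv2.INTER_CUBIC)
cv2.imwrite('pics/c1.png',np.hstack([a,b]))
E
```

```text
cap [0.56332078 0.22805028 0.13      ] holder [ 0.55901662 -0.17411899  0.053     ]
tape [ 5.93146180e-01 -4.71452327e-04  4.80000000e-02]
red [ 0.59205425 -0.34501671  0.053     ]
carton [ 0.75924706 -0.21093386  0.055     ]
scanner [0.76081598 0.19692766 0.05      ]
sidecap [0.5615275  0.21388099 0.13      ] [ 0.56190514 -0.16236977  0.053     ]
[[ 0.972  0.234 -0.   ]
 [ 0.234 -0.972  0.002]
 [ 0.    -0.002 -1.   ]]
[[302.7   0.  320. ]
 [  0.  302.7 196. ]
 [  0.    0.    1. ]] [[ 0.233 -0.923 -0.307  0.196]
 [-0.972 -0.222 -0.071 -0.467]
 [-0.002  0.315 -0.949  0.373]
 [ 0.     0.     0.     1.   ]]
```

View pics/c1.png

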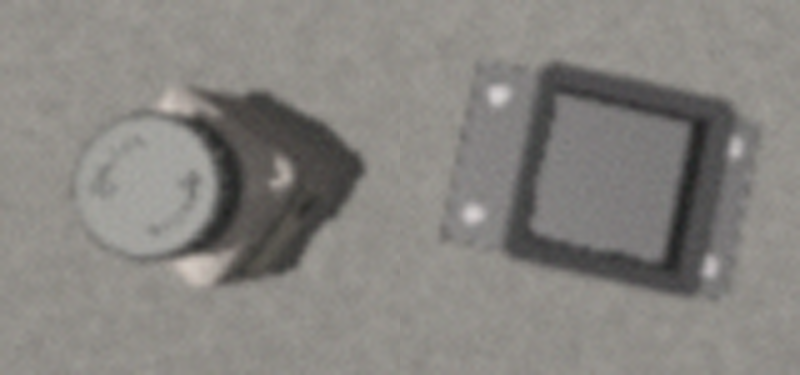

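The cap is at about (0.563, 0.22) and the holder at about (0.56, -0.17), yaw near -12°. Next I move above the bottle.

```bash
python3 -m jog '[[[0.22,0.35,0,0,0,60,0],[0.22,0.35,0,0,0,60,0],[0.22,0.35,0,0,0,60,0],[0.22,0.35,0,0,0,60,0],[0.22,0.35,0,0,0,60,0],[0.22,0.35,0,0,0,60,0],[0.22,0.35,0,0,0,60,0],[0.22,0.35,0,0,0,60,0],[0.22,0.35,0,0,0,60,0],[0.22,0.35,0,0,0,60,0]]]'
python3 -c "
from h import *;o=bot.get_obs();print(o['joint_pos'])"
```

```text
clock: 0.93
eef_pos: [0.3372, -0.134, 0.2392]
tool_rot: [0.801, 0.599, 0.0, -0.0]
ft_force: [0.4, -0.5, -0.6]
grip_width: 0.0851
[-3.78316106e-01 -3.31040714e-02 -3.05514054e-01  1.29834310e+00
  9.39920660e-05  1.47828508e+00]
```

```bash
python3 -m jog '[[[0.226,0.35,0,0,0,50,0],[0.226,0.35,0,0,0,50,0],[0.226,0.35,0,0,0,50,0],[0.226,0.35,0,0,0,50,0],[0.226,0.35,0,0,0,50,0],[0.226,0.35,0,0,0,50,0],[0.226,0.35,0,0,0,50,0],[0.226,0.35,0,0,0,50,0],[0.226,0.35,0,0,0,50,0],[0.226,0.35,-0.02,0,0,50,0]]]'
python3 - <<'E'
from h import *
o=bot.get_obs();m=bot.camera_model('wrist');im=bot.camera('wrist');cv2.imwrite('pics/w1.png',im)
print(o['joint_pos'],o['eef_pos']);print(m['T'].round(3).tolist());np.save('w1T',m['T'])
E
```

```text
clock: 1.77
eef_pos: [0.5632, 0.2135, 0.224]
tool_rot: [0.473, 0.881, 0.002, 0.002]
ft_force: [1.4, -1.0, 1.8]
grip_width: 0.0852
[3.62348695e-01 4.47820127e-01 2.61890352e-01 1.37835938e+00
 8.01571605e-05 1.34726455e+00] [0.56319739 0.21352596 0.22397341]
[[0.834, 0.523, 0.179, 0.518], [0.552, -0.792, -0.259, 0.28], [0.006, 0.315, -0.949, 0.358], [0.0, 0.0, 0.0, 1.0]]
```

View pics/w1.png

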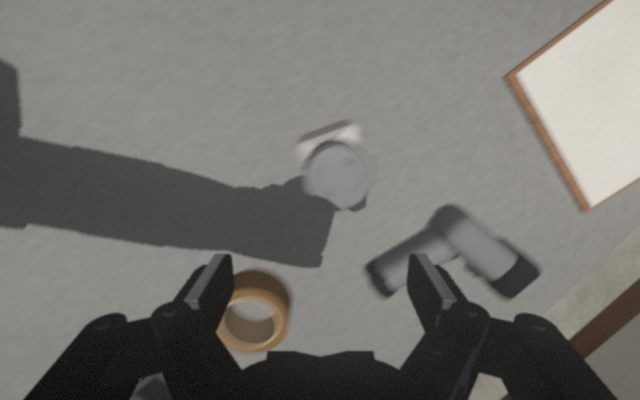

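The wrist view is blurred by motion, with the cap at about (338,175). I retake it at rest and estimate cap and body yaw.

Run:
```python
from h import *
for i in range(3):
    m=bot.camera_model('wrist');im=bot.camera('wrist')
print(bot.get_obs()['eef_pos'],bot.get_obs()['clock'],proj(m,[.5632,.2135,.13]))
print(ray(m,(338,175),.13))
np.save('w2T',m['T']);cv2.imwrite('pics/w2full.png',im)
cv2.imwrite('pics/w2.png',cv2.resize(im[100:230,270:410],None,fx=5,fy=4.5*5/4.5,interpolation=cv2.INTER_CUBIC)[:600])
```

```text
[0.55961414 0.21086377 0.21855559] 1.9667 [325.31568877 206.20265231]
[0.55716846 0.23947728 0.13      ]
```

View pics/w2.png

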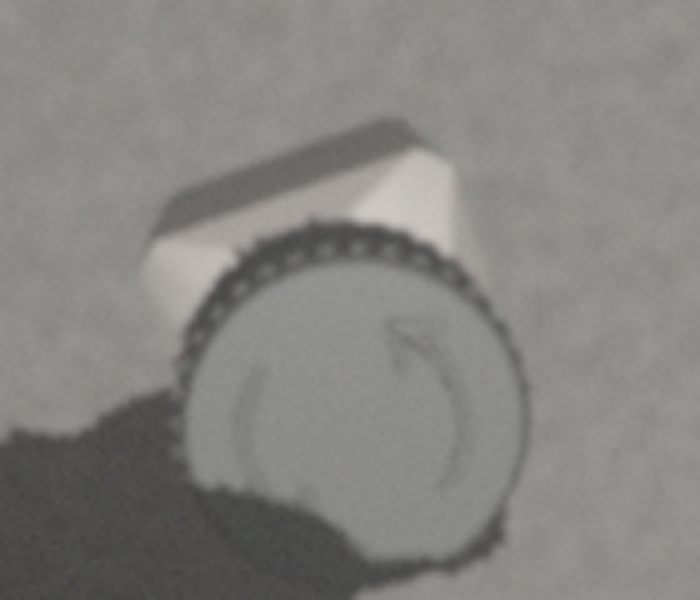

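Run:
```python
from h import *
m=bot.camera_model('wrist');m['T']=np.load('w2T.npy')
f=lambda x,y:(270+x/5,100+y/5)
print('cap',ray(m,f(356,425),.13))
yaw=lambda a,b:np.degrees(np.arctan2(b[1]-a[1],b[0]-a[0]))
a,b=ray(m,f(155,238),.078),ray(m,f(415,150),.078);print('body edge',a,b,yaw(a,b),np.linalg.norm(a-b))
a,b=ray(m,f(168,195),.0),ray(m,f(385,118),.0);print('bottom edge',a,b,yaw(a,b),np.linalg.norm(a-b))
t=bot.camera_model('top');g=lambda x,y:(345+(x-400)/5,195+y/5)
C=[ray(t,g(*p),.053) for p in((550,65),(735,105),(690,295),(512,255))]
print('holder',np.mean(C,0),[yaw(C[i],C[(i+1)%4]) for i in range(4)],[np.linalg.norm(C[i]-C[(i+1)%4]) for i in range(4)])
C=[ray(t,g(*p),.004) for p in((556,95),(692,120),(665,268),(530,240))]
print('floor',np.mean(C,0),[yaw(C[i],C[(i+1)%4]) for i in range(4)])
# cap in top image
im=cv2.imread('pics/top0.png');c=ray(t,(145+147/5,195+185/5),.13);print('cap top',c)
o=bot.get_obs();M=R.from_quat(o['tool_rot']).as_matrix();print(o['eef_pos'],'toolx yaw',np.degrees(np.arctan2(M[1,0],M[0,0])),M[:,2])
```

```text
cap [0.56363635 0.2344096  0.13      ]
body edge [0.52454172 0.23241554 0.078     ] [0.55444179 0.27112777 0.078     ] 52.31866336668153 0.048914738777053955
bottom edge [0.52404437 0.22896937 0.        ] [0.55554361 0.27076306 0.        ] 52.995244653446136 0.052334638496683475
holder [ 0.55710543 -0.17480707  0.053     ] [np.float64(-103.3571292042068), np.float64(164.68421071196914), np.float64(76.1526105580048), np.float64(-12.939414336378174)] [np.float64(0.07698082745074025), np.float64(0.07912530903720001), np.float64(0.0737072103232147), np.float64(0.07845048524436009)]
floor [ 0.55689455 -0.17760171  0.004     ] [np.float64(-101.57430464756328), np.float64(167.74011850428596), np.float64(77.09937032678779), np.float64(-11.81937444535566)]
cap top [0.56342108 0.2327881  0.13      ]
[0.55961414 0.21086377 0.21855559] toolx yaw 123.61013476164948 [-0.00498821 -0.00222836 -0.99998508]
```

Body yaw is about 52.6°, so it needs +24.5° to match the holder at about 77°. Cap at about (0.5635, 0.2335).

```bash
python3 -m jog '[[[0.002,0.021,-0.02,0,0,0,0],[0.002,0.021,-0.04,0,0,0,0],[0.002,0.021,-0.04,0,0,0,0],[0.002,0.021,-0.04,0,0,0,0]]]'
```

```text
clock: 2.3
eef_pos: [0.5614, 0.2298, 0.1815]
tool_rot: [0.474, 0.881, -0.001, -0.001]
ft_force: [-0.6, 0.9, 0.6]
grip_width: 0.0858
```

```bash
python3 -m jog '[[[0.002,0.0035,-0.025,0,0,0,0],[0.002,0.0035,-0.05,0,0,0,0],[0.002,0.0035,-0.065,0,0,0,0],[0.002,0.0035,-0.0705,0,0,0,0],[0.002,0.0035,-0.0705,0,0,0,0]]]'
python3 - <<'E'
from h import *
im=bot.camera('wrist');m=bot.camera_model('wrist');cv2.imwrite('pics/w3.png',im[100:]);print(bot.get_obs()['ft_force'])
E
```

```text
clock: 2.72
eef_pos: [0.5643, 0.2337, 0.1112]
tool_rot: [0.474, 0.881, -0.0, -0.0]
ft_force: [-0.1, 0.0, 0.6]
grip_width: 0.0854
[-0.18496667 -0.28059932 -0.0846563 ]
```

View pics/w3.png

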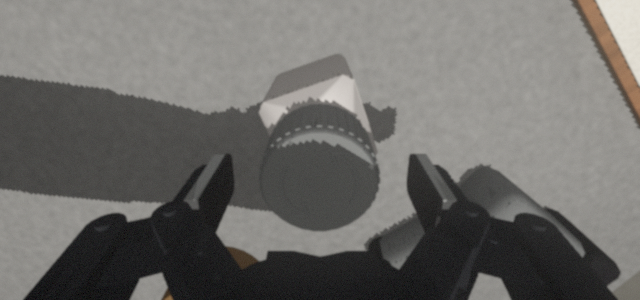

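The cap sits centred at x≈320 between the pads (edges 230 and 412). I close on it.

```bash
python3 -m jog '[[[0,0,0,0,0,0,150],[0,0,0,0,0,0,255],[0,0,0,0,0,0,255],[0,0,0,0,0,0,255],[0,0,0,0,0,0,255],[0,0,0,0,0,0,255]]]'
```

```text
clock: 3.27
eef_pos: [0.5652, 0.2349, 0.112]
tool_rot: [0.473, 0.881, 0.001, 0.001]
ft_force: [-1.1, -0.8, 5.5]
grip_width: 0.0534
```

```bash
python3 -m jog '[[[0,0,0.01,0,0,0,255],[0,0,0.03,0,0,0,255],[0,0,0.055,0,0,0,255],[0,0,0.08,0,0,0,255],[0,0,0.095,0,0,0,255],[0,0,0.1,0,0,0,255],[0,-0.01,0.1,0,0,0,255],[0,-0.03,0.1,0,0,3,255],[0,-0.055,0.1,0,0,6,255],[0,-0.08,0.1,0,0,9,255]]]'
python3 -m jog '[[[0,-0.025,0,0,0,3,255],[0,-0.05,0,0,0,6,255],[0,-0.075,0,0,0,9,255],[0,-0.1,0,0,0,12,255],[0,-0.125,0,0,0,15.5,255],[0,-0.15,0,0,0,15.5,255],[0,-0.175,0,0,0,15.5,255],[0,-0.2,0,0,0,15.5,255],[0,-0.225,0,0,0,15.5,255],[0,-0.25,0,0,0,15.5,255]]]'
python3 -m jog '[[[-0.002,-0.025,0,0,0,0,255],[-0.004,-0.05,0,0,0,0,255],[-0.007,-0.07,0,0,0,0,255],[-0.007,-0.08,0,0,0,0,255],[-0.007,-0.08,0,0,0,0,255],[-0.007,-0.08,0,0,0,0,255],[-0.007,-0.08,0,0,0,0,255]]]'
python3 - <<'E'
from h import *
w=bot.camera_model('wrist');im=bot.camera('wrist');s=bot.camera('side');t=bot.camera('top')
cv2.imwrite('pics/w4.png',im);cv2.imwrite('pics/s4.png',s);cv2.imwrite('pics/t4.png',t);np.save('w4T',w['T'])
a=cv2.resize(s[170:340,240:400],None,fx=2.5,fy=2.5);b=cv2.resize(im[0:300,130:510],(400,316));b=np.vstack([b,np.zeros((425-316,400,3),np.uint8)])
cv2.imwrite('pics/m4.png',np.hstack([a,b]));o=bot.get_obs();print(o['eef_pos'],o['ft_force'],o['joint_pos'])
E
```

```text
clock: 4.1
eef_pos: [0.563, 0.1536, 0.2081]
tool_rot: [0.401, 0.916, -0.002, -0.002]
ft_force: [0.4, -0.4, -4.3]
grip_width: 0.0535
clock: 4.93
eef_pos: [0.5627, -0.0967, 0.2083]
tool_rot: [0.276, 0.961, -0.0, -0.002]
ft_force: [0.2, 0.2, -3.9]
grip_width: 0.0534
clock: 5.52
eef_pos: [0.5573, -0.174, 0.21]
tool_rot: [0.275, 0.961, 0.0, -0.001]
ft_force: [0.5, 0.3, -3.4]
grip_width: 0.0538
[ 0.55776631 -0.17372405  0.21065576] [-0.54037875  0.4476438  -3.88973209] [-3.02097621e-01  4.21454022e-01  1.86654096e-01  1.33632363e+00
  3.10352460e-04  2.54256044e-01]
```

View pics/m4.png

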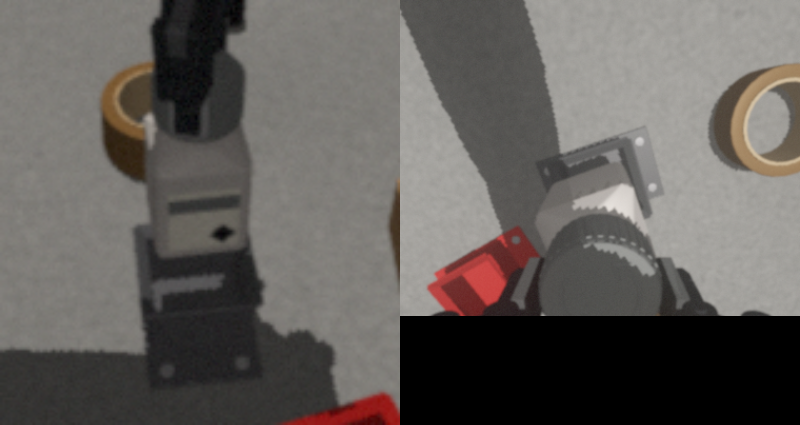

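Bottle hangs upright above the dark holder. I enlarge the wrist view to compare edges.

Run:
```python
import cv2
im=cv2.imread('pics/w4.png')[110:260,250:400]
cv2.imwrite('pics/w4c.png',cv2.resize(cv2.convertScaleAbs(im,alpha=1.5,beta=10),None,fx=4,fy=4,interpolation=cv2.INTER_CUBIC))
```

```text
(no output)
```

View pics/w4c.png

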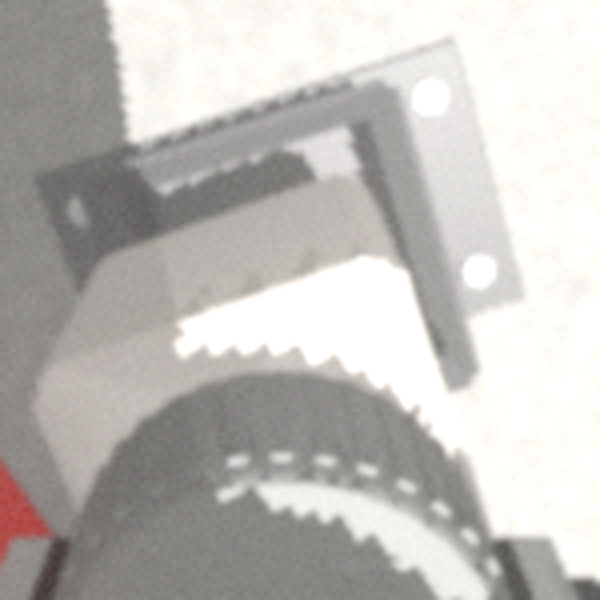

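Run:
```python
from h import *
m=bot.camera_model('wrist');m['T']=np.load('w4T.npy');f=lambda x,y:(250+x/4,110+y/4)
yaw=lambda a,b:np.degrees(np.arctan2(b[1]-a[1],b[0]-a[0]))%90
def L(n,a,b,z):
    a,b=ray(m,f(*a),z),ray(m,f(*b),z);print(n,a,b,yaw(a,b),np.linalg.norm(a-b));return a,b
L('lip1',(140,152),(385,85),.053)
L('lip2',(402,95),(476,375),.053)
L('plate',(345,75),(452,40),.0015);L('plate2',(455,42),(522,300),.0015)
L('bot',(110,255),(345,180),.0985)
L('bodytop',(185,322),(375,257),.1765)
c=ray(m,f(400,80),.053)
u=np.array([np.cos(np.radians(77)),np.sin(np.radians(77)),0]);v=np.array([-u[1],u[0],0])
print(c,[c+.041*(s*u+t*v) for s in(1,-1) for t in(1,-1)])
o=bot.get_obs();M=R.from_quat(o['tool_rot']).as_matrix();print('toolx yaw',np.degrees(np.arctan2(M[1,0],M[0,0])),'bottle pred',52.6+np.degrees(np.arctan2(M[1,0],M[0,0]))-123.6)
```

```text
lip1 [ 0.51138049 -0.18506891  0.053     ] [ 0.52892781 -0.12700402  0.053     ] 73.18508419332892 0.060658380604887076
lip2 [ 0.53307611 -0.12476435  0.053     ] [ 0.60406705 -0.14418251  0.053     ] 74.70206955893744 0.07359877423767171
plate [ 0.52767625 -0.13421277  0.0015    ] [ 0.53517368 -0.10434871  0.0015    ] 75.90704526601388 0.0307907964575572
plate2 [ 0.53607832 -0.10391113  0.0015    ] [ 0.61099808 -0.12348404  0.0015    ] 75.35862925489526 0.07743429022113685
bot [ 0.52246063 -0.19408789  0.0985    ] [ 0.53490936 -0.14436579  0.0985    ] 75.94401688415019 0.05125678333726225
bodytop [ 0.52596867 -0.17073064  0.1765    ] [ 0.53221286 -0.14242407  0.1765    ] 77.56024560142586 0.028987106825334685
[ 0.52980259 -0.12340786  0.053     ] [array([ 0.49907641, -0.07423569,  0.053     ]), array([ 0.57897476, -0.09268168,  0.053     ]), array([ 0.48063043, -0.15413404,  0.053     ]), array([ 0.56052877, -0.17258002,  0.053     ])]
toolx yaw 148.12328263533556 bottle pred 77.12328263533556
```

Bottle yaw (~76.5°) and holder yaw (~75.5°) agree, as do the centres within 2 mm. I lower it.

```bash
python3 -m jog '[[[0.001,0,-0.015,0,0,-0.7,255],[0.001,0,-0.03,0,0,-0.7,255],[0.001,0,-0.042,0,0,-0.7,255],[0.001,0,-0.050,0,0,-0.7,255],[0.001,0,-0.056,0,0,-0.7,255],[0.001,0,-0.060,0,0,-0.7,255]]]'
python3 -m jog '[[[0,0,-0.007,0,0,0,255],[0,0,-0.014,0,0,0,255],[0,0,-0.02,0,0,0,255],[0,0,-0.024,0,0,0,255],[0,0,-0.027,0,0,0,255],[0,0,-0.027,0,0,0,255]]]'
```

```text
clock: 6.17
eef_pos: [0.5587, -0.1743, 0.1503]
tool_rot: [0.281, 0.96, 0.0, -0.0]
ft_force: [0.2, 1.3, -3.3]
grip_width: 0.0537
clock: 6.67
eef_pos: [0.5582, -0.1749, 0.1229]
tool_rot: [0.281, 0.96, 0.0, -0.001]
ft_force: [0.5, 1.0, -4.2]
grip_width: 0.0531
```

```bash
python3 -m jog '[[[0,0,-0.003,0,0,0,255],[0,0,-0.005,0,0,0,255],[0,0,-0.006,0,0,0,255],[0,0,-0.006,0,0,0,255],[0,0,-0.006,0,0,0,255]]]'
python3 -m jog '[[[0,0,-0.0015,0,0,0,255],[0,0,-0.0015,0,0,0,255],[0,0,-0.0015,0,0,0,255]]]'
```

```text
clock: 7.08
eef_pos: [0.5585, -0.1751, 0.1177]
tool_rot: [0.281, 0.96, -0.0, -0.0]
ft_force: [0.0, 1.8, -3.5]
grip_width: 0.0533
clock: 7.33
eef_pos: [0.5588, -0.1754, 0.1169]
tool_rot: [0.281, 0.96, -0.0, 0.0]
ft_force: [-1.1, 0.4, -0.5]
grip_width: 0.0531
```

```bash
python3 -m jog '[[[0,0,-0.0015,0,0,0,255],[0,0,-0.0025,0,0,0,255],[0,0,-0.0025,0,0,0,255],[0,0,-0.0025,0,0,0,255]]]'
```

```text
clock: 7.67
eef_pos: [0.5591, -0.1755, 0.1153]
tool_rot: [0.281, 0.96, -0.0, 0.001]
ft_force: [-2.9, -0.2, 5.9]
grip_width: 0.0533
```

```bash
python3 -m jog '[[[0,0,-0.0015,0,0,0,255],[0,0,-0.003,0,0,0,255],[0,0,-0.004,0,0,0,255],[0,0,-0.004,0,0,0,255],[0,0,-0.004,0,0,0,255]]]'
```

```text
clock: 8.08
eef_pos: [0.5596, -0.1756, 0.1126]
tool_rot: [0.281, 0.96, -0.0, 0.002]
ft_force: [-3.7, 1.4, 11.5]
grip_width: 0.0534
```

```bash
python3 -m jog '[[[0,0,-0.0007,0,0,0,255],[0,0,-0.0007,0,0,0,255],[0,0,-0.0007,0,0,3,255],[0,0,-0.0007,0,0,7,255],[0,0,-0.0007,0,0,11,255],[0,0,-0.0007,0,0,15,255],[0,0,-0.0007,0,0,15,255]]]'
```

```text
clock: 8.67
eef_pos: [0.5598, -0.1757, 0.1122]
tool_rot: [0.153, 0.988, -0.001, 0.002]
ft_force: [-3.9, 0.6, 12.4]
grip_width: 0.0534
```

```bash
python3 -m jog '[[[0,0,0,0,0,5,255],[0,0,0,0,0,10,255],[0,0,0,0,0,15,255],[0,0,0,0,0,20,255],[0,0,0,0,0,25,255],[0,0,0,0,0,30,255],[0,0,0,0,0,35,255],[0,0,0,0,0,40,255],[0,0,0,0,0,45,255],[0,0,0,0,0,45,255]]]'
python3 - <<'E'
from h import *
w=bot.camera_model('wrist');im=bot.camera('wrist');s=bot.camera('side')
a=cv2.resize(s[170:330,240:400],(400,400));b=cv2.resize(im[50:350,160:480],(427,400))[:,:400]
cv2.imwrite('pics/m5.png',np.hstack([a,b]));print(bot.get_obs()['ft_torque'],bot.get_obs()['joint_pos'][5])
E
```

```text
clock: 9.5
eef_pos: [0.5596, -0.1748, 0.112]
tool_rot: [-0.238, 0.971, -0.001, 0.002]
ft_force: [-3.5, 1.3, 13.2]
grip_width: 0.0533
[0.74042952 0.88272299 0.05074226] -0.780562988577045
```

View pics/m5.png

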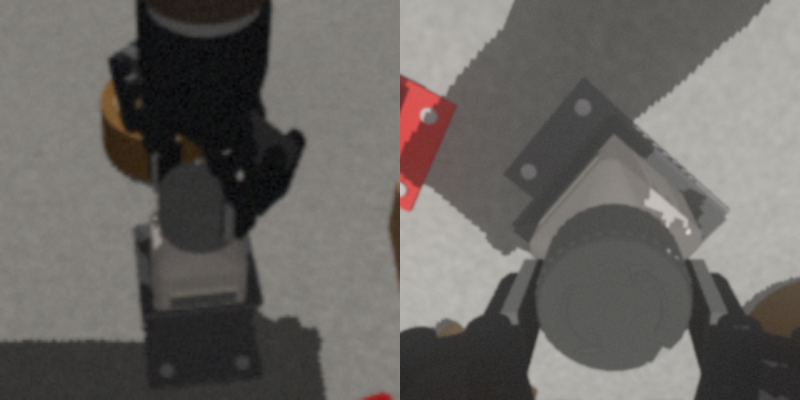

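The bottle stayed square in the holder while the gripper turned 60°. I lift gently while watching the force.

```bash
python3 -m jog '[[[0,0,0.003,0,0,0,255],[0,0,0.006,0,0,0,255],[0,0,0.009,0,0,0,255],[0,0,0.012,0,0,0,255],[0,0,0.012,0,0,0,255],[0,0,0.012,0,0,0,255]]]'
```

```text
clock: 10.1
eef_pos: [0.5586, -0.1752, 0.1209]
tool_rot: [-0.236, 0.972, -0.0, -0.0]
ft_force: [0.5, -0.4, 0.4]
grip_width: 0.0536
```

```bash
python3 -m jog '[[[0,0,0.006,0,0,0,255],[0,0,0.014,0,0,0,255],[0,0,0.024,0,0,0,255],[0,0,0.036,0,0,0,255],[0,0,0.048,0,0,0,255],[0,0,0.056,0,0,0,255],[0,0,0.060,0,0,0,255],[0,0,0.060,0,0,0,255],[0,0,0.060,0,0,0,255],[0,0,0.060,0,0,0,255]]]'
python3 - <<'E'
from h import *
for i in range(3): im=bot.camera('wrist')
s=bot.camera('side')
a=cv2.resize(s[150:330,230:410],(400,400));b=cv2.resize(im[50:350,160:480],(427,400))[:,:400]
cv2.imwrite('pics/m6.png',np.hstack([a,b]));o=bot.get_obs();print(o['ft_force'],o['eef_pos'],np.abs(o['joint_vel']).max())
E
```

```text
clock: 10.93
eef_pos: [0.5582, -0.175, 0.1804]
tool_rot: [-0.236, 0.972, 0.0, -0.0]
ft_force: [-0.1, -0.4, -0.4]
grip_width: 0.0533
[-1.27715995 -0.2832767  -0.01577212] [ 0.55823779 -0.1749676   0.18037637] 0.0046650206428237515
```

View pics/m6.png

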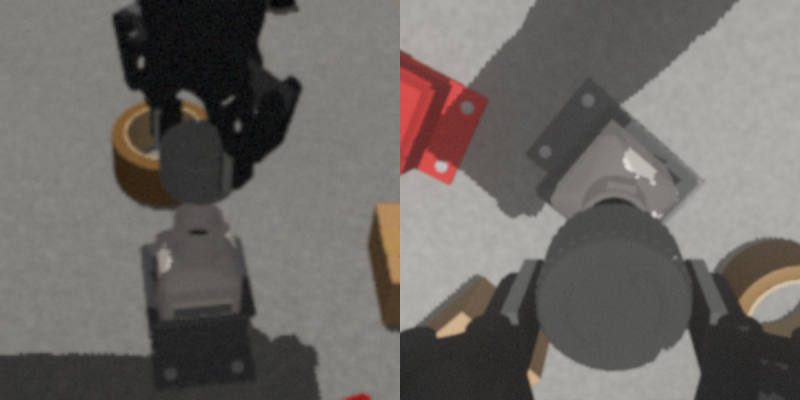

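```bash
python3 -c "
from workcell import bot
print(bot.job_done());o=bot.get_obs();print(o['clock'],o['eef_pos'],o['grip_width'],o['ft_force'])"
```

```text
the job is handed in; nothing more can be done
None
the job is handed in; nothing more can be done
```

I handed the job in with the bottle standing in the dark-grey holder and the cap held, level and still, above the open mouth. It took about 11 s on the robot's clock.

- **Placing:** I carried the bottle by its locked cap, turned it about 24° to match the holder, and lowered it until the floor took its weight. That was at TCP z of about 0.117 m, as expected for the bottle on the holder floor.
- **Opening:** I pressed the cap about 4 mm down (force reading 12–13 N), twisted it 60° anticlockwise and lifted it off.
- **Last checks:**
  - The wrist force during the lift was near 0 N, against about -3.9 N when the bottle hung from the cap, so the cap came free.
  - The arm was at rest, with the grip still closed on the cap (53 mm opening).
  - The last pictures show the bottle in the holder and the cap above its mouth. From the arm's rise I estimate about 42 mm of air between them.
  - I saw no sign of any bystander having moved, but only parts of the tape roll and carton are in the last pictures. I did not check the scanner.
- **Not measured:** I took the final seating of the bottle from force, height and the pictures, and did not measure it directly after the lift. The hand-in gave no verdict.

None of the checks failed. The measurements differed only slightly: holder yaw came out between 73° and 78°, and its centre agreed within about 2 mm between the top and wrist views. A rough early side-view estimate of the centre was about 12 mm off, and I did not use it.

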